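# Charge the moisture flask and hold it down in its sprung cradle

## Task

At this cigar roller's bench, use the scoop to get at least three of the clay moisture beads out of the wooden trough into the round green flask (do not touch the beads with the gripper), then put the scoop down anywhere on the bench or in the trough. Pick up the flask by its neck, seat it upright in the brass ring of the sprung cradle and press it down as far as the springs let it go; finish while still holding it down like that. Leave the gum pot and the cigar mould where they are.

Things in the scene. Friction and masses are not known exactly. Their poses are not given: they have to be found in the camera images.
- trough: Fixed pale wooden open trough, 230 (its x) x 64 (y) x 30 mm high, inside 210 x 44 mm; floor 6 mm thick, walls 10 mm thick, 24 mm high above the floor. Origin: centre of its underside, on the bench. The scoop stands at its +x end (farther from the robot), the beads lie towards its -x end. Beads caught between lip and -x end wall climb onto the pan with a push of 10 to 20 N. The bench left of it (+y) is free.
- scoop: Loose aluminium scoop, 0.11 kg, standing flat in the trough. Origin under the pan, on its mid line. Pan 80 mm long (open front lip at x = -45 mm, heel at +35), 40 mm wide, floor 2 mm, side walls 24 mm high from 12 mm behind the lip. Upright wooden handle 16 (x) x 24 mm (y) at x = +24, top at z = 120. Its lip points to the trough's -x at the start. Beads roll freely on it: lean it back to carry.
- scoop_handle (a point): Point in the scoop's handle at a good grip height: 24 mm behind the scoop's origin (its +x), 95 mm above the pan's underside. Axes as the scoop's.
- scoop_lip (a point): Middle of the scoop's front lip, 45 mm ahead of the scoop's origin (its -x). Axes as the scoop's.
- bead0_center (a point): Centre of a terracotta-coloured clay bead, a ball of 18 mm diameter, about 10 g, loose in the trough.
- bead1_center (a point): Centre of a terracotta-coloured clay bead, a ball of 18 mm diameter, about 10 g, loose in the trough.
- bead2_center (a point): Centre of a terracotta-coloured clay bead, a ball of 18 mm diameter, about 10 g, loose in the trough.
- bead3_center (a point): Centre of a terracotta-coloured clay bead, a ball of 18 mm diameter, about 10 g, loose in the trough.
- bead4_center (a point): Centre of a terracotta-coloured clay bead, a ball of 18 mm diameter, about 10 g, loose in the trough.
- flask: Loose round green glass flask, open mouth, about 0.25 kg, standing on the bench. Origin: centre of its underside, z up its axis. Bulb 84 mm in diameter, centred 36 mm up, flat foot 43 mm across; straight neck 60 mm in outer diameter from 66 to 118 mm up (the rim). Wall 3.5 mm, mouth 53 mm inside, bottom 5 mm thick.
- flask_bulb (a point): Centre of the flask's bulb, 36 mm above its underside.
- flask_mouth (a point): Centre of the flask's mouth, level with the rim, 118 mm above its underside.
- cradle: Fixed sprung cradle: a dark wooden disc of 124 mm diameter, 22 mm thick, with three steel guide posts (76 mm high, 54 mm from the axis) and springs carrying a level brass ring. Origin: centre of the disc's underside, on the bench.
- ring_seat (a point): Centre of the brass ring at the level of its top face; moves with the ring. At rest 70 mm above the bench. The ring has a hole of 66 mm diameter, is 92 mm across and 8 mm thick; with the flask seated upright the bulb's centre is about 25 mm above this point (the flask's underside 11 mm below it).
- ring (a joint): How far the brass ring is pressed down, in m: 0 at rest, 0.016 against its bottom stop. It starts to give at about 5 N and takes about 13 N at the bottom, the flask's own weight (about 3 N) included; it springs back when let go.
- gum_pot: Bystander: small amber jar with a brass cap, 52 mm diameter, 55 mm high. Origin: centre of its underside.
- mould: Bystander: pale wooden cigar mould, 200 x 110 mm, 41 mm high with six dark cigars lying in it. Origin: centre of its underside.
- bead0: The same ball as bead0_center; this origin is a point on its surface and turns as it rolls, so use the centre.
- bead1: The same ball as bead1_center; this origin is a point on its surface and turns as it rolls, so use the centre.
- bead2: The same ball as bead2_center; this origin is a point on its surface and turns as it rolls, so use the centre.
- bead3: The same ball as bead3_center; this origin is a point on its surface and turns as it rolls, so use the centre.
- bead4: The same ball as bead4_center; this origin is a point on its surface and turns as it rolls, so use the centre.
Things that resemble listed ones, but are neither listed nor needed, are in the scene too. Of the things that look like the scoop, the middle-sized one is meant.

How it is judged:
By the outcome, as a careful person would: the job done as asked, in the order asked, and still so for the second after the job is handed in, while the arm keeps its last pose, push and grip.
It also fails if it takes over 72 s, if anything falls off the work surface, if the arm or the gripper's body presses on something with over 40 N, if the wrist force passes 120 N, or if a joint passes its speed limit or range.

## Robot

A 7-joint arm with a two-finger parallel gripper is mounted at the origin on the work surface. World frame = base frame: x ahead of the robot, y to its left, z up, the work surface at z = 0. Lengths are in mm, angles in rad, forces in N, time in s.
With the tool pointing down it reaches from about 425 to 825 mm from the base axis. Payload 3.6 kg.
Tool frame: the origin (TCP) lies on the centre line of the jaws, within the pads' length; the fingertips stand 14 mm ahead of it and the grasp point (between the pads) lies 5 mm behind it; z points along the fingers, y is the direction in which the jaws open and shut (so a half turn about z gives the same grasp; the last joint's range is limited). The gripper opens to 85 mm and grips with 20 to 120 N. Pads are 22 mm wide; open, the fingers measure 114 mm over their backs; the gripper's body (76 mm by 85 mm) begins 54 mm behind the grasp point. The pads swing forward as they close: fully open they stand 13 mm farther back than shut.
Start: joints at [1.127, 0.615, -0.013, 1.423, 0.008, 1.103, -0.04], TCP at [263.745, -594.056, 245.297] pointing down, gripper open.
Joint ranges: [-3.12, 3.12], [-0.3, 2.06], [-1.34, 1.32], [0.26, 2.42], [-1.36, 4.5], [0.01, 1.98], [-2.84, 2.84]. Speed limits (rad/s): [2.79, 2.79, 3.14, 3.14, 3.14, 3.14, 3.14].

## Interface

Orientations are given as a rotation vector (axis times angle).
In Python, from bench import r, ungrasp, grab, solver, monitor, viewer, job gives the robot as it stands. Calls block until the motion is done:
- r.movep(position, orientation): joint-space move of the TCP to a pose.
- r.move_straight(position, orientation=None, vel=150): straight line of the TCP; orientation=None keeps the orientation; vel is the mean speed in mm/s.
- r.movej(angles): joint-space move.
- ungrasp() and grab(squeeze=None): open the fingers fully, or close them until they stop; squeeze is the grip in N (None keeps the last).
- r.wait(seconds).
- solver.inverse_kinematics(position, orientation): joint angles nearest the present ones, or None.
- monitor.sense(): the state.
- viewer.get_image(name): name is "scene" or "top" or "wrist"; returns the picture (384x512x3 uint8, red, green, blue); there is no depth.
- viewer.camera_model(name): a dict with "fx", "fy", "cx", "cy" (pixels), "world_to_cam" (4x4, takes a point from world to camera coordinates). Camera axes: x right, y up, looking along -z (the intrinsics and any distortion apply to the point x, -y, -z); pixel columns grow to the right and rows downward; lengths in mm; the calibration is good to about 2 mm. The wrist camera is an equidistant fisheye: a pixel r from the principal point sees the ray r / f radians off the axis. A picture is of the moment at which its call begins: read the wrist's pose just before it. camera_model takes no time and is no camera call; for the wrist camera it gives the pose at the moment of the call.
A pose or a line that the arm cannot do raises r.PlanningError and nothing moves.
- job.close_job(): hands the job in, once; it reports no verdict.
The state is a dict: "time_s": time; "joint_pos": joint angles; "qvel": joint speeds; "joint_efforts": joint torques, N m; "eef_pos": TCP position; "tool_rot": TCP orientation; "contact_force": force on the tool from outside, world axes, zero at the start; "torque": the same for the moment, N m; "opening": finger opening in mm.
Only numpy, scipy, OpenCV 4.12 (cv2) and the standard library are available. Lean on these libraries where they do the work, as an engineer would, in place of code of your own. Each camera call takes 0.05 s, during which the arm holds its last target. There are 200 camera calls.

## Working session

There is one attempt and no reset: what is moved stays moved. The work goes in short steps, each a Python script; the robot and the scene stay as the last script left them, time stands still between calls to the robot, and variables do not carry over. Pictures are saved under pics/ and viewed, about 8 in all and at most 12, crops included, and the job is handed in when it is done.

```bash
ls; mkdir -p pics
cat > h.py <<'E'
import numpy as np, cv2
from bench import r, ungrasp, grab, solver, monitor, viewer, job
from scipy.spatial.transform import Rotation as R
def ray(m,u,v):
    m=m if isinstance(m,dict) else viewer.camera_model(m)
    W=np.array(m["world_to_cam"]); d=np.array([(u-m["cx"])/m["fx"],-(v-m["cy"])/m["fy"],-1.])
    return -W[:3,:3].T@W[:3,3], W[:3,:3].T@d
def onz(m,u,v,z):
    o,d=ray(m,u,v); return o+d*(z-o[2])/d[2]
def save(im,n): cv2.imwrite(f"pics/{n}.png",im[:,:,::-1])
def st():
    s=monitor.sense(); print("t",round(s["time_s"],2),"p",np.round(s["eef_pos"],1),"rot",np.round(s["tool_rot"],3),"F",np.round(s["contact_force"],1),"op",round(s["opening"],1)); return s
E
python3 - <<'E'
from h import *
s=st()
a=viewer.get_image("scene");b=viewer.get_image("top")
np.save("scene.npy",a);np.save("top.npy",b)
save(a,"s0");save(b,"t0")
for n in("scene","top","wrist"): 
    m=viewer.camera_model(n); print(n,{k:(np.round(v,3).tolist()) for k,v in m.items()})
E
```

```text
pics
t 0.0 p [ 263.4 -593.4  244.1] rot [-3.071e+00 -6.510e-01  1.000e-03] F [ 0.3 -0.2 -0. ] op 85.4
scene {'fx': 495.526, 'fy': 495.526, 'cx': 260.654, 'cy': 193.149, 'world_to_cam': [[-0.631, 0.776, 0.013, 388.813], [-0.45, -0.38, 0.808, 154.274], [0.632, 0.504, 0.589, -1768.811], [0.0, 0.0, 0.0, 1.0]]}
top {'fx': 349.688, 'fy': 349.688, 'cx': 258.016, 'cy': 190.336, 'world_to_cam': [[-0.019, -1.0, 0.0, -78.182], [0.995, -0.019, 0.1, -555.987], [-0.1, 0.002, 0.995, -962.172], [0.0, 0.0, 0.0, 1.0]]}
wrist {'fx': 297.319, 'fy': 297.319, 'cx': 251.528, 'cy': 187.487, 'world_to_cam': [[0.407, -0.914, -0.002, -649.142], [0.866, 0.386, -0.318, 42.623], [0.291, 0.127, 0.948, -380.845], [0.0, 0.0, 0.0, 1.0]]}
```

View both.

View pics/s0.png

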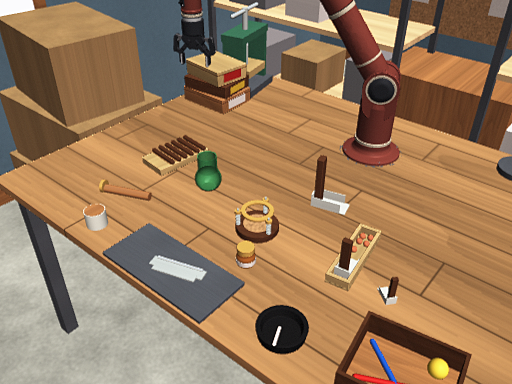

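View pics/t0.png

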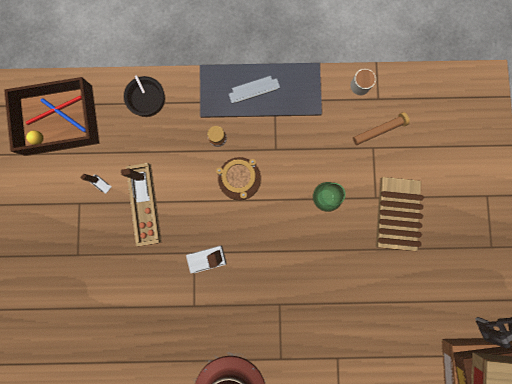

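Scene: scoop lookalikes in the top view are at (207,260), large and on the bench; (138,188), middle-sized and standing in the trough; (97,183), small and on the bench. The one in the trough fits both the size and the place. The flask is at (328,196), the cradle (239,178), the gum pot (216,134) and the mould (400,214). Next, confirm with an enlarged crop and measure.

Run:
```python
from h import *
a=np.load("scene.npy");b=np.load("top.npy")
c=cv2.resize(b[155:255,75:235],None,fx=5,fy=5,interpolation=cv2.INTER_CUBIC)[:,:,:]
d=cv2.resize(a[215:305,310:410],None,fx=5,fy=5,interpolation=cv2.INTER_CUBIC)
d=d[:, :]
c=c[:500,:400]; d=d[:450,:400]
im=np.zeros((500,800,3),np.uint8); im[:,:400]=c; im[:450,400:]=d[:450,:400]
save(im,"c1")
# beads by colour
def comp(img,mask,mn=5):
    n,l,s,ce=cv2.connectedComponentsWithStats(mask.astype(np.uint8))
    return [(np.round(ce[i],1).tolist(),int(s[i,4])) for i in range(1,n) if s[i,4]>=mn]
hsv=cv2.cvtColor(b,cv2.COLOR_RGB2HSV); 
box=np.zeros(b.shape[:2],bool); box[160:250,125:165]=1
m=box&((hsv[:,:,0]<10)|(hsv[:,:,0]>174))&(hsv[:,:,1]>120)&(hsv[:,:,2]>120)
for p,n in comp(b,m): print("bead",p,n,np.round(onz("top",*p,15),1))
g=(hsv[:,:,0]>50)&(hsv[:,:,0]<85)&(hsv[:,:,1]>100)
for p,n in comp(b,g,50): print("green",p,n, np.round(onz("top",*p,118),1))
hs=cv2.cvtColor(a,cv2.COLOR_RGB2HSV)
g=(hs[:,:,0]>50)&(hs[:,:,0]<85)&(hs[:,:,1]>100); 
for p,n in comp(a,g,50): print("green scene",p,n)
# trough outline: pale
print("px", b[200,134],b[220,155],b[200,120], b[184,253])
pale=box&(hsv[:,:,0]>12)&(hsv[:,:,0]<24)&(hsv[:,:,2]>190)
br=(hsv[:,:,0]>14)&(hsv[:,:,0]<28)&(hsv[:,:,1]>120)
for y in (170,185,200,215,230,240): print(y,[tuple(hsv[y,x]) for x in range(126,164,2)])
```

```text
bead [147.2, 210.0] 19 [505.3 228.3  15. ]
bead [141.2, 224.9] 20 [463.3 244.8  15. ]
bead [149.0, 223.9] 19 [465.8 222.7  15. ]
bead [150.1, 232.2] 21 [442.3 219.3  15. ]
bead [142.4, 235.0] 20 [434.8 241.   15. ]
green scene [245.7, 40.9] 1350
green scene [207.5, 171.0] 778
px [45 34 25] [157 130  94] [149 112  79] [83 59 39]
170 [(np.uint8(12), np.uint8(130), np.uint8(90)), (np.uint8(10), np.uint8(138), np.uint8(87)), (np.uint8(12), np.uint8(122), np.uint8(46)), (np.uint8(5), np.uint8(131), np.uint8(33)), (np.uint8(18), np.uint8(92), np.uint8(183)), (np.uint8(18), np.uint8(100), np.uint8(176)), (np.uint8(18), np.uint8(101), np.uint8(175)), (np.uint8(17), np.uint8(103), np.uint8(169)), (np.uint8(17), np.uint8(105), np.uint8(179)), (np.uint8(18), np.uint8(106), np.uint8(174)), (np.uint8(17), np.uint8(79), np.uint8(191)), (np.uint8(18), np.uint8(99), np.uint8(162)), (np.uint8(15), np.uint8(110), np.uint8(74)), (np.uint8(14), np.uint8(121), np.uint8(146)), (np.uint8(15), np.uint8(114), np.uint8(170)), (np.uint8(13), np.uint8(116), np.uint8(169)), (np.uint8(14), np.uint8(117), np.uint8
[... 3740 characters left out ...]
11), np.uint8(136)), (np.uint8(13), np.uint8(123), np.uint8(129)), (np.uint8(17), np.uint8(98), np.uint8(201)), (np.uint8(18), np.uint8(99), np.uint8(163)), (np.uint8(11), np.uint8(127), np.uint8(44)), (np.uint8(19), np.uint8(96), np.uint8(170)), (np.uint8(17), np.uint8(99), np.uint8(157)), (np.uint8(17), np.uint8(97), np.uint8(165)), (np.uint8(18), np.uint8(99), np.uint8(168)), (np.uint8(18), np.uint8(95), np.uint8(102)), (np.uint8(17), np.uint8(105), np.uint8(165)), (np.uint8(19), np.uint8(103), np.uint8(191)), (np.uint8(18), np.uint8(98), np.uint8(188)), (np.uint8(18), np.uint8(108), np.uint8(139)), (np.uint8(18), np.uint8(104), np.uint8(66)), (np.uint8(11), np.uint8(116), np.uint8(139))]
```

View pics/c1.png

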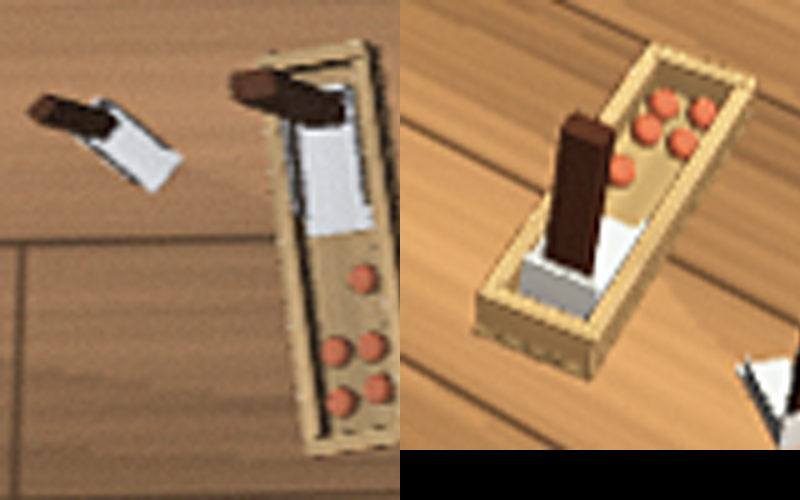

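The crop confirms it: the scoop in the trough has its handle top at about (126,171) and its lip at about (142,201), with five beads in front of it at (147,210), (141,225), (149,224), (150,232) and (142,235). Next, precise wrist views on the way over.

```bash
cat >> h.py <<'E'
def wray(m,u,v):
    W=np.array(m["world_to_cam"]); p=np.array([(u-m["cx"])/m["fx"],(v-m["cy"])/m["fy"]]); t=np.linalg.norm(p)+1e-12
    d=np.array([p[0]/t*np.sin(t),-p[1]/t*np.sin(t),-np.cos(t)])
    return -W[:3,:3].T@W[:3,3], W[:3,:3].T@d
def wonz(m,u,v,z):
    o,d=wray(m,u,v); return o+d*(z-o[2])/d[2]
def wpix(m,P):
    W=np.array(m["world_to_cam"]); c=W[:3,:3]@np.asarray(P,float)+W[:3,3]; c=np.array([c[0],-c[1],-c[2]])
    rr=np.hypot(c[0],c[1]); t=np.arctan2(rr,c[2]); return np.array([m["cx"]+m["fx"]*t*c[0]/rr,m["cy"]+m["fy"]*t*c[1]/rr])
def down(yaw):  # tool down, jaw axis y at angle yaw in the plane
    y=np.array([np.cos(yaw),np.sin(yaw),0]); z=np.array([0,0,-1.]); return np.c_[np.cross(y,z),y,z]
E
cat > a.py <<'E'
from h import *
s=st(); m=viewer.camera_model("wrist"); W=np.array(m["world_to_cam"])
Rt=R.from_rotvec(s["tool_rot"]).as_matrix(); p=np.array(s["eef_pos"])
oc=Rt.T@(-W[:3,:3].T@W[:3,3]-p); ac=Rt.T@(W[:3,:3].T@[0,0,-1.])
print("cam in tool",oc.round(1),ac.round(3), "jaw yaw",np.arctan2(Rt[1,1],Rt[0,1]))
C=[onz("top",*q,30)[:2] for q in [(126.6,168),(147.4,163),(137,246),(159,241)]]
print("trough corners",np.round(C,1)); tc=np.mean(C,0); d=C[0]-C[2]+C[1]-C[3]; yaw=np.arctan2(d[1],d[0]); print(tc,yaw)
fl=onz("top",328,196,100); cr=onz("top",239,178,70); print("flask",fl,"cradle",cr)
def pose(t,zt,yaw,z):
    Rd=down(yaw); o=Rd@oc; a=Rd@ac; h=z+o[2]-zt; hit=o+a*(h/-a[2]); return np.array([t[0]-hit[0],t[1]-hit[1],z]),R.from_matrix(Rd).as_rotvec()
q0=np.array(s["joint_pos"])
for n,t,zt,z in (("flask",fl,100,240),("cradle",cr,60,240),("trough",tc,20,220)):
    for dy in (0,np.pi/2,np.pi,-np.pi/2):
        P,o=pose(t,zt,yaw+dy,z); q=solver.inverse_kinematics(P,o); print(n,round(dy,2),P.round(0),None if q is None else np.round(q,2))
E
python3 a.py
```

```text
t 0.1 p [ 263.5 -593.5  244.3] rot [-3.071e+00 -6.510e-01  1.000e-03] F [ 0.   0.3 -0.3] op 85.5
cam in tool [  81.2    0.2 -129.1] [-0.318  0.001  0.948] jaw yaw -1.1529255420754074
trough corners [[625.1 283.6]
 [638.3 224.7]
 [405.  250.7]
 [417.7 189.6]]
[521.5241677  237.15094489] 0.15319286324233977
flask [ 528.80412859 -271.5289134   100.        ] cradle [584.86632377 -37.53137426  70.        ]
flask 0 [ 527. -263.  240.] [ 0.65  0.55 -0.36  1.61  0.22  1.03  0.38]
flask 1.57 [ 520. -273.  240.] [ 0.91  0.63 -0.77  1.61  0.48  1.11  1.73]
flask 3.14 [ 530. -280.  240.] [ 0.18  0.57  0.45  1.59 -0.28  1.04 -2.28]
flask -1.57 [ 538. -270.  240.] [ 0.41  0.54  0.02  1.58 -0.02  1.02 -0.97]
cradle 0 [581. -16. 240.] [ 0.29  0.55 -0.48  1.63  0.28  1.03 -0.12]
cradle 1.57 [563. -41. 240.] [ 0.52  0.59 -0.79  1.67  0.47  1.08  1.31]
cradle 3.14 [589. -60. 240.] [-0.17  0.55  0.38  1.62 -0.23  1.02 -2.71]
cradle -1.57 [607. -34. 240.] [ 0.07  0.55 -0.08  1.56  0.05  1.03 -1.44]
trough 0 [517. 266. 220.] [-0.    0.67 -0.86  1.65  0.56  1.09 -0.87]
trough 1.57 [493. 232. 220.] [ 0.18  0.73 -1.14  1.75  0.72  1.16  0.55]
trough 3.14 [526. 209. 220.] [ 0.23  0.76 -1.15  1.69  0.74  1.2   2.18]
trough -1.57 [550. 242. 220.] [-0.28  0.58 -0.28  1.6   0.18  0.99 -2.03]
```

```bash
cat >> a.py <<'E'
import pickle
D={}
for n,t,zt,z,dy in (("flask",fl,100,240,-np.pi/2),("cradle",cr,60,240,-np.pi/2),("trough",tc,20,220,0)):
    P,o=pose(t,zt,yaw+dy,z); r.movep(P,o); st(); m=viewer.camera_model("wrist"); im=viewer.get_image("wrist"); D[n]=(m,im); save(im,"w_"+n)
pickle.dump(D,open("D.pkl","wb"))
E
python3 a.py | tail -3
python3 - <<'E'
import cv2,numpy as np
a=[cv2.imread(f"pics/w_{n}.png") for n in("flask","cradle")]
cv2.imwrite("pics/w2.png",np.hstack([cv2.resize(x,(400,300)) for x in a]))
t=cv2.imread("pics/w_trough.png"); cv2.imwrite("pics/w3.png",cv2.resize(t,(800,600),interpolation=cv2.INTER_CUBIC))
E
```

```text
t 1.67 p [ 536.7 -271.7  240. ] rot [ 3.131e+00  2.360e-01 -1.000e-03] F [-0.1 -0.4  0. ] op 85.3
t 2.68 p [606.6 -37.  240. ] rot [ 3.13e+00  2.34e-01 -1.00e-03] F [-0.  -1.7 -1.3] op 85.6
t 3.92 p [518.2 263.3 219.9] rot [ 2.049e+00  2.379e+00 -1.000e-03] F [ 0.6 -0.4 -0. ] op 85.2
```

View pics/w2.png

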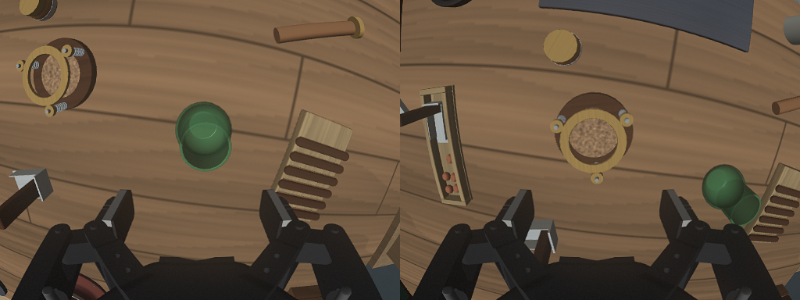

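View pics/w3.png

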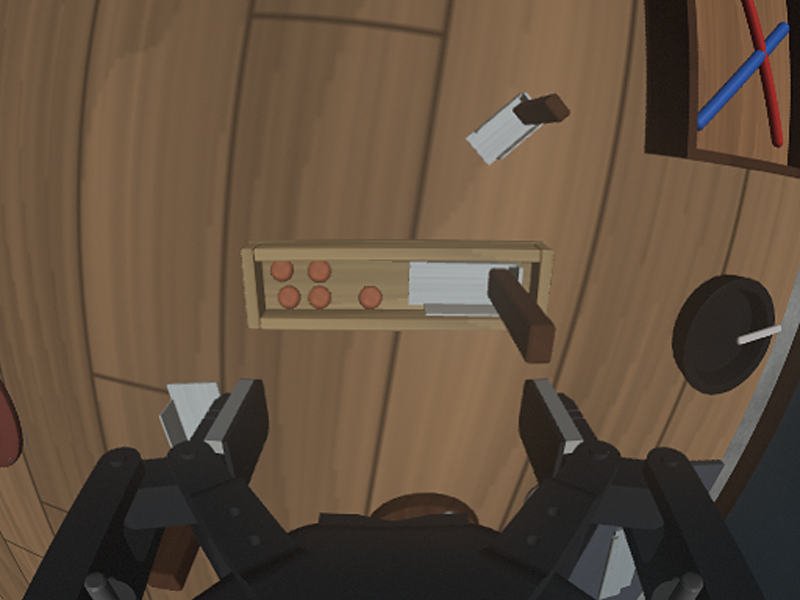

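```bash
cat >> h.py <<'E'
def ortho(m,im,c,yaw,z,w,h,k):  # rectified patch, w x h mm, k px/mm; right=+u, up=+v
    H,Wd=int(h*k),int(w*k); mp=np.zeros((H,Wd,2),np.float32); c0,s0=np.cos(yaw),np.sin(yaw)
    for i in range(H):
        for j in range(Wd):
            u=(j-Wd/2)/k; v=-(i-H/2)/k; mp[i,j]=wpix(m,[c[0]+c0*u-s0*v,c[1]+s0*u+c0*v,z])
    o=cv2.remap(im,mp[:,:,0],mp[:,:,1],cv2.INTER_CUBIC)
    for t in range(-200,201,10):
        x=int(Wd/2+t*k);y=int(H/2-t*k);l=8 if t%50 else 16
        if 0<=x<Wd: o[:l,x]=(0,255,255)
        if 0<=y<H: o[y,:l]=(0,255,255)
    return o
E
python3 - <<'E'
from h import *
import pickle
D=pickle.load(open("D.pkl","rb")); tc=(521.5,237.2);yw=.1532
o=np.zeros((600,800,3),np.uint8)
a=ortho(*D["trough"],tc,yw,30,260,90,3); o[:270,:780]=a
b=ortho(*D["trough"],(tc[0]+80*np.cos(yw),tc[1]+80*np.sin(yw)),yw,126,80,90,3); o[280:550,:240]=b
c=ortho(*D["flask"],(528.8,-271.5),0,118,130,130,2.1); o[280:280+c.shape[0],250:250+c.shape[1]]=c
d=ortho(*D["cradle"],(584.9,-37.5),0,70,120,130,2.1); o[280:280+d.shape[0],530:530+d.shape[1]]=d
save(o,"ortho")
m,im=D["trough"]; hsv=cv2.cvtColor(im,cv2.COLOR_RGB2HSV); M=((hsv[:,:,0]<10)&(hsv[:,:,1]>130)&(hsv[:,:,2]>120)).astype(np.uint8); M[:150]=0;M[215:]=0
n,l,s,ce=cv2.connectedComponentsWithStats(M)
for i in range(1,n):
    if s[i,4]>30:
        p=wonz(m,*ce[i],15)[:2]-tc; cc,ss=np.cos(yw),np.sin(yw); print("bead local",np.round([cc*p[0]+ss*p[1],-ss*p[0]+cc*p[1]],1),s[i,4])
E
```

```text
bead local [-84.9  14.7] 94
bead local [-55.7  13.7] 88
bead local [-80.8  -6.9] 88
bead local [-56.2  -6.6] 81
bead local [-17.   -7.1] 64
```

View pics/ortho.png

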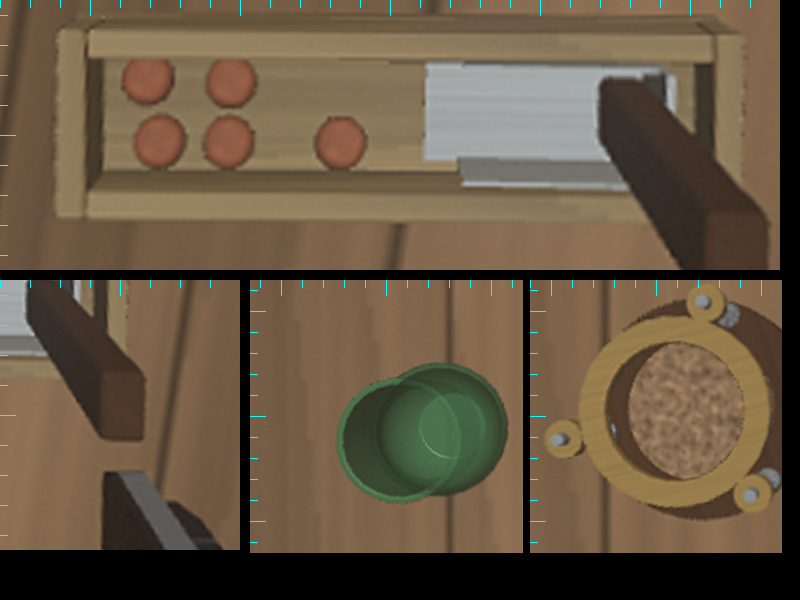

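The ortho patches show the trough rim at (57–742, 28–218) and the handle top at (121,407). The flask mouth is centred at (399,440) and the ring at (674,411). Their sizes agree with the listed dimensions within about 2%. Next, reach checks for the scoop poses.

```bash
cat >> h.py <<'E'
YAW=.1465; UX=np.array([np.cos(YAW),np.sin(YAW),0]); UY=np.array([-np.sin(YAW),np.cos(YAW),0])
TC=np.array([521.5,237.2,0])+3.2*UX+3.2*UY     # trough centre
FL=np.array([534.8,-282.7,0]); RG=np.array([593.7,-35.1,0])
SG=1
def spose(origin,pitch,yaw,ref=(0,0,0),sg=None):
    """tool pose with scoop point ref at 'origin'; pitch>0 leans back"""
    sg=SG if sg is None else sg
    S=R.from_euler("ZY",[yaw,pitch]).as_matrix()
    T=S@np.c_[[0,sg,0],[sg,0,0],[0,0,-1]]
    p=np.array(origin)+S@(np.array([24,0,90.])-np.array(ref)); return p,R.from_matrix(T).as_rotvec()
LIP=(-45,0,0)
E
python3 - <<'E'
from h import *
f=lambda q: None if q is None else np.round(q,2)
for sg in (1,-1):
    print("sg",sg)
    for n,a in (("grip",(TC+54*UX+[0,0,6],0,YAW)),("end",(TC-59*UX+[0,0,6],0,YAW)),("lean",(TC-59*UX+[0,0,20],.44,YAW)),("up",(TC-59*UX+[0,0,220],.44,YAW))):
        print(n,f(solver.inverse_kinematics(*spose(*a,sg=sg))))
    for psi in np.arange(-3.0,3.1,.5):
        a=solver.inverse_kinematics(*spose(FL+[0,0,190],.44,psi,LIP,sg)); b=solver.inverse_kinematics(*spose(FL+[0,0,125],-.87,psi,LIP,sg))
        print(round(psi,2),f(a),f(b))
E
```

```text
sg 1
grip [-0.23  0.8  -0.35  1.56  0.34  0.84 -0.56]
end [-0.27  0.67 -0.34  1.88  0.35  0.65 -0.67]
lean [-0.2   0.91 -0.41  1.43  0.17  1.27 -0.46]
up [-0.2   0.72 -0.44  1.22  0.1   1.66 -0.46]
-3.0 [ 0.61  0.34  0.18  2.04 -0.74  0.62 -1.65] [ 0.04  1.1   0.75  0.91 -0.06  1.96 -2.33]
-2.5 [ 0.76  0.49  0.1   1.77 -0.61  0.95 -1.27] [-0.11  0.94  0.58  1.23  0.26  1.57 -2.18]
-2.0 [ 0.79  0.65  0.02  1.44 -0.45  1.25 -1.01] [-0.23  0.77  0.52  1.59  0.54  1.15 -2.11]
-1.5 [ 0.74  0.81 -0.05  1.11 -0.27  1.54 -0.75] [-0.3   0.61  0.5   1.94  0.96  0.73 -2.17]
-1.0 [ 0.64  0.94 -0.14  0.83 -0.08  1.77 -0.46] [-0.29  0.5   0.6   2.23  1.97  0.36 -2.73]
-0.5 [ 0.53  1.   -0.22  0.71  0.13  1.89 -0.12] [ 1.18  0.63 -1.15  2.32  2.19  0.8  -2.11]
0.0 [ 0.43  0.96 -0.31  0.82  0.34  1.83  0.21] [ 1.46  0.69 -1.14  2.21  2.57  0.21 -1.85]
0.5 [ 0.37  0.84 -0.39  1.09  0.51  1.65  0.49] [ 1.58  0.94 -1.31  1.93  0.31  0.42  0.91]
1.0 [ 0.37  0.71 -0.49  1.41  0.67  1.43  0.73] [ 1.46  1.07 -1.31  1.58  0.18  1.    1.38]
1.5 [ 0.45  0.56 -0.6   1.74  0.82  1.17  0.99] [ 1.24  1.16 -1.27  
[... 837 characters left out ...]
0.46  0.47 -0.46  2.21  1.76  0.85  0.72]
-0.5 [ 0.67  1.06 -0.77  0.7   0.52  1.96  2.82] [ 0.81  0.43 -0.54  2.33  2.57  0.53  0.55]
0.0 [ 0.02  1.12  1.13  0.84 -0.64  1.89 -2.33] [ 1.44  0.67 -1.09  2.21  2.74  0.19  1.12]
0.5 [-0.    0.86  0.49  1.1  -0.03  1.53 -2.25] [ 1.16  0.59 -0.46  1.94 -1.05  0.69 -0.99]
1.0 [-0.1   0.69  0.38  1.43  0.18  1.22 -2.  ] [ 0.99  0.72 -0.24  1.59 -0.75  1.2  -0.94]
1.5 [-0.12  0.51  0.28  1.75  0.39  0.91 -1.76] [ 0.85  0.87 -0.17  1.23 -0.54  1.62 -0.8 ]
2.0 [ 0.05  0.35  0.1   2.02  0.61  0.61 -1.47] [ 0.72  1.01 -0.22  0.91 -0.29  1.97 -0.62]
2.5 [ 0.32  0.26  0.03  2.17  0.4   0.31 -0.65] None
3.0 [ 0.91  0.3  -0.36  2.13 -0.23  0.34  0.64] None
```

View pics/g.png

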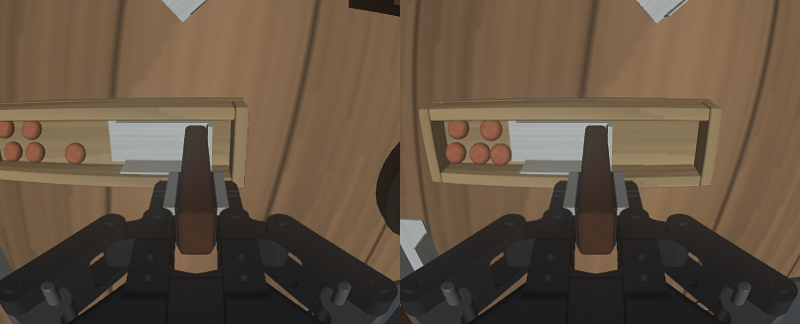

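Scoop held (opening 15 mm), and the first bead row is at the lip. Next, the push against the wall with force checks.

```bash
cat > push.py <<'E'
from h import *
def lip(s): return (np.array(s["eef_pos"])-TC)@UX-69
def push(to,fmax=28,step=4,vel=50):
    s=monitor.sense(); p=np.array(s["eef_pos"]); p[2]=96.2; _,o=spose(TC,0,YAW); tgt=lip(s)
    side=(p-TC)@UY
    while tgt>to:
        tgt-=step; q=TC+(tgt+69)*UX+side*UY; q[2]=96.2
        r.move_straight(q,o,vel=vel); s=monitor.sense(); F=np.array(s["contact_force"])
        print("lip %.1f cmd %.1f F ux %.1f uy %.1f z %.1f"%(lip(s),tgt,F@UX,F@UY,F[2]))
        if F@UX>fmax: break
    return s
E
python3 - <<'E'
from push import *
s=push(-102); st()
save(viewer.get_image("wrist")[60:384,56:456],"g3")
E
```

```text
lip -49.7 cmd -49.6 F ux -0.3 uy 0.2 z 3.5
lip -53.5 cmd -53.6 F ux 0.6 uy 0.9 z 2.7
lip -57.9 cmd -57.6 F ux 0.8 uy 0.0 z 3.2
lip -62.3 cmd -61.6 F ux 0.4 uy 0.1 z 2.9
lip -66.3 cmd -65.6 F ux 1.3 uy -0.1 z 3.6
lip -70.2 cmd -69.6 F ux -0.2 uy 0.3 z 3.5
lip -73.9 cmd -73.6 F ux 1.8 uy -0.1 z 3.6
lip -78.2 cmd -77.6 F ux 0.5 uy 0.5 z 2.7
lip -82.3 cmd -81.6 F ux 0.5 uy -0.1 z 3.0
lip -86.3 cmd -85.6 F ux 0.3 uy -0.4 z 2.7
lip -90.2 cmd -89.6 F ux 1.1 uy 1.1 z 3.5
lip -92.0 cmd -93.6 F ux 5.3 uy 0.2 z 1.8
lip -93.3 cmd -97.6 F ux 7.6 uy -0.2 z -0.3
lip -94.5 cmd -101.6 F ux 11.1 uy -0.9 z -1.3
lip -95.6 cmd -105.6 F ux 15.1 uy -1.0 z -2.5
t 10.74 p [497.8 237.6  98.4] rot [2.048 2.369 0.031] F [15.1  1.2 -2.5] op 14.8
```

View pics/g3.png

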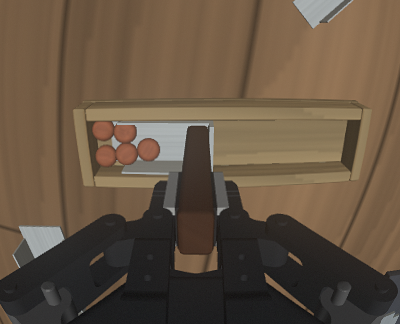

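Three beads are fully on the pan at (126,132), (127,153) and (148,149). Two are at the wall at (103,130) and (106,155). Push a little more for margin.

Run:
```python
from push import *
s=monitor.sense(); p=np.array(s["eef_pos"]); side=(p-TC)@UY; _,o=spose(TC,0,YAW)
for c in (-110,-115,-120,-125,-130):
    q=TC+(c+69)*UX+side*UY; q[2]=95
    r.move_straight(q,o,vel=60); s=monitor.sense(); F=np.array(s["contact_force"])
    print("lip %.1f cmd %.1f F ux %.1f uy %.1f z %.1f pz %.1f"%(lip(s),c,F@UX,F@UY,F[2],s["eef_pos"][2]))
    if F@UX>26: break
st(); save(viewer.get_image("wrist")[60:384,56:456],"g4")
```

```text
lip -96.6 cmd -110.0 F ux 17.9 uy -2.1 z 1.8 pz 98.8
lip -98.1 cmd -115.0 F ux 21.6 uy -1.6 z 0.2 pz 99.6
lip -99.4 cmd -120.0 F ux 25.5 uy -3.7 z -0.7 pz 100.4
lip -100.9 cmd -125.0 F ux 30.6 uy -4.3 z -2.6 pz 101.2
t 11.79 p [492.5 237.2 101.2] rot [2.041 2.355 0.072] F [30.9  0.2 -2.6] op 14.9
```

View pics/g4.png

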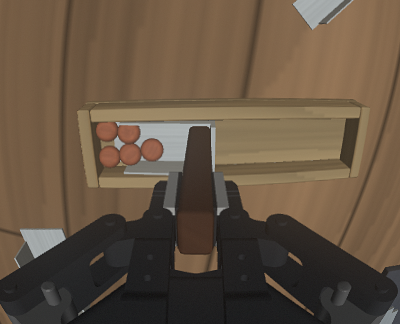

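Run:
```python
from push import *
s=monitor.sense(); side=(np.array(s["eef_pos"])-TC)@UY
def go(lipc,z,pitch,vel=60):
    p,o=spose(TC+lipc*UX+side*UY+[0,0,z],pitch,YAW,LIP); r.move_straight(p,o,vel=vel); s=monitor.sense(); F=np.array(s["contact_force"])
    S=R.from_rotvec(s["tool_rot"]).as_matrix()@np.array([[0,1,0],[1,0,0],[0,0,-1]]).T
    pt=-np.arcsin((S[:,0])[2]); pos=np.array(s["eef_pos"]); L=pos+S@(np.array([-69,0,-90]))
    print("lip %.1f z %.1f pitch %.3f F ux %.1f uy %.1f z %.1f"%((L-TC)@UX,L[2],pt,F@UX,F@UY,F[2])); return F@UX
go(-100,6,.05)
for a in ((-105,6,.10),(-108,6,.12),(-112,6,.14),(-116,6,.16),(-120,6,.18)):
    if go(*a)>30: break
st(); save(viewer.get_image("wrist")[60:384,56:456],"g5")
```

```text
lip -93.2 z 8.9 pitch 0.037 F ux 4.4 uy -1.7 z 16.0
lip -93.2 z 11.8 pitch 0.078 F ux 7.4 uy -3.7 z 32.8
lip -93.3 z 12.8 pitch 0.091 F ux 8.5 uy -5.3 z 37.9
lip -93.4 z 13.8 pitch 0.104 F ux 11.9 uy -6.1 z 43.7
lip -93.5 z 14.7 pitch 0.116 F ux 13.8 uy -6.8 z 49.0
lip -93.5 z 15.7 pitch 0.128 F ux 17.3 uy -8.2 z 54.5
t 13.73 p [510.5 240.6  96.1] rot [-1.998 -2.303  0.141] F [18.3 -5.6 54.5] op 14.7
```

View pics/g5.png

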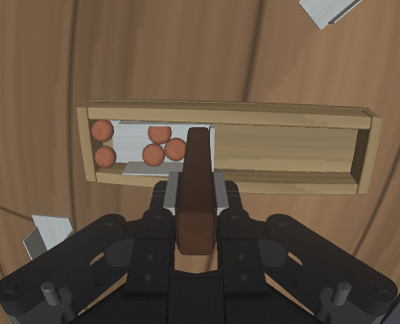

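Leaned back slightly, three beads sit at the heel and two remain at the wall, at (102,130) and (105,156). One more level push, compensating for the arm's flex.

```bash
cat > go.py <<'E'
from push import *
s=monitor.sense(); side=3.2-3.2+0.0
def go(lipc,z,pitch,vel=60,q=False):
    p,o=spose(TC+lipc*UX+side*UY+[0,0,z],pitch,YAW,LIP); r.move_straight(p,o,vel=vel); s=monitor.sense(); F=np.array(s["contact_force"])
    S=R.from_rotvec(s["tool_rot"]).as_matrix()@np.array([[0,1,0],[1,0,0],[0,0,-1]]).T
    pt=-np.arcsin((S[:,0])[2]); L=np.array(s["eef_pos"])+S@(np.array([-69,0,-90]))
    if not q: print("lip %.1f side %.1f z %.1f pitch %.3f F ux %.1f uy %.1f z %.1f"%((L-TC)@UX,(L-TC)@UY,L[2],pt,F@UX,F@UY,F[2]))
    return F@UX
E
python3 - <<'E'
from go import *
go(-93,6,0)
pc=0
for c in (-98,-103,-108,-113,-118,-123,-128):
    f=go(c,6,pc); pc=max(pc,.0024*(f+4))
    if f>34: break
save(viewer.get_image("wrist")[60:384,56:456],"g6")
E
```

```text
lip -95.9 side -0.7 z 6.4 pitch 0.006 F ux -3.1 uy -1.2 z 11.8
lip -96.6 side -0.3 z 6.4 pitch -0.000 F ux 3.3 uy -0.4 z 9.2
lip -98.9 side 0.2 z 6.9 pitch 0.012 F ux 4.3 uy -2.0 z 10.2
lip -103.3 side 0.5 z 6.9 pitch 0.013 F ux 4.0 uy -0.6 z 9.9
lip -105.4 side 0.8 z 6.7 pitch 0.008 F ux 9.4 uy -0.6 z 6.2
lip -106.0 side 1.1 z 6.9 pitch 0.013 F ux 12.3 uy -1.2 z 5.5
lip -106.5 side 1.4 z 7.1 pitch 0.012 F ux 16.9 uy -1.4 z 4.8
lip -107.0 side 1.7 z 7.3 pitch 0.015 F ux 21.4 uy -2.6 z 4.9
```

View pics/g6.png

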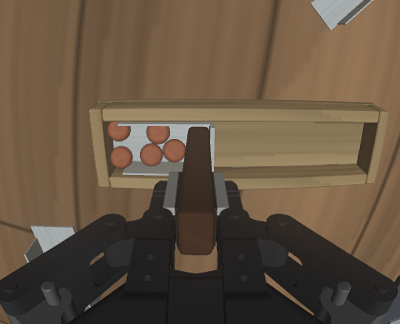

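All five beads are on the pan, with the lip at the wall. Lean back, lift and carry.

Run:
```python
from go import *
side=1.0
for t in (.1,.2,.3,.38): go(-107+14*t,8+80*np.sin(t),t)
go(-97,8+80*np.sin(.38)+60,.38,vel=80); go(-90,8+80*np.sin(.38)+150,.38,vel=120)
st(); print(np.round(monitor.sense()["joint_pos"],2))
save(viewer.get_image("wrist")[60:384,56:456],"g7")
f=lambda q: None if q is None else np.round(q,2)
for psi in (.15,.5,.8,1.1,1.4,1.7,2.,-1.5,-2,-2.5,-3):
    print(psi,f(solver.inverse_kinematics(*spose(FL+[0,-0,210],.38,psi,LIP))),f(solver.inverse_kinematics(*spose(FL+[0,0,128],-.7,psi,LIP))))
```

```text
lip -106.0 side -0.6 z 14.9 pitch 0.101 F ux 2.9 uy -0.2 z -4.0
lip -105.9 side -0.2 z 23.3 pitch 0.204 F ux 2.0 uy 0.2 z -2.2
lip -104.6 side 0.0 z 31.3 pitch 0.303 F ux -1.3 uy 0.1 z -1.7
lip -102.9 side 0.0 z 37.2 pitch 0.381 F ux -0.2 uy -0.2 z -1.4
lip -97.4 side -0.3 z 97.3 pitch 0.381 F ux -0.2 uy 1.2 z -2.2
lip -90.6 side -0.4 z 186.9 pitch 0.382 F ux 0.0 uy 0.1 z -1.7
t 19.31 p [531.1 241.6 244.8] rot [-1.871 -2.167  0.42 ] F [ 0.   0.1 -1.7] op 14.7
[-0.19  0.73 -0.45  1.31  0.14  1.5  -0.47]
0.15 [ 0.44  0.88 -0.36  0.92  0.39  1.76  0.3 ] [ 1.38  0.64 -1.06  2.01  0.5   0.22  0.27]
0.5 [ 0.41  0.8  -0.43  1.1   0.5   1.64  0.5 ] [ 1.33  0.67 -0.91  1.86 -0.22  0.51  1.3 ]
0.8 [ 0.42  0.73 -0.5   1.27  0.59  1.53  0.66] [ 1.27  0.72 -0.85  1.7  -0.24  0.79  1.56]
1.1 [ 0.45  0.65 -0.58  1.45  0.67  1.4   0.82] [ 1.22  0.81 -0.87  1.53 -0.13  1.06  1.69]
1.4 [ 0.51  0.57 -0.65  1.63  0.74  1.26  1.  ] [ 1.16  0.91 -0.93  1.36  0.01  1.32  1.8 ]
1.7 [ 0.6   0.49 -0.73  1.8   0.8   1.1   1.21] [ 1.08  0.99 -0.98  1.2   0.13  1.57  1.94]
2.0 [ 0.74  0.41 -0.8   1.93  0.84  0.93  1.48] [ 0.99  1.05 -1.03  1.07  0.26  1.79  2.11]
-1.5 [ 0.74  0.76 -0.09  1.12 -0.22  1.52 -0.8 ] [-0.06  0.53  0.28  1.87  0.83  0.76 -1.95]
-2 [ 0.78  0.61 -0.01  1.42 -0.37  1.26 -1.09] [-0.07  0.67  0.35  1.6   0.53  1.12 -2.06]
-2.5 [ 0.75  0.46  0.06  1.72 -0.49  0.98 -1.41] [-0.02  0.81  0.46  1.32  0.25  1.46 -2.2 ]
-3 [ 0.17  0.38  0.75  1.97 -0.82  0.84 -1.6 ] [-0.08  1.1   1.13  1.1  -0.36  1.82 -2.1 ]
```

View pics/g7.png

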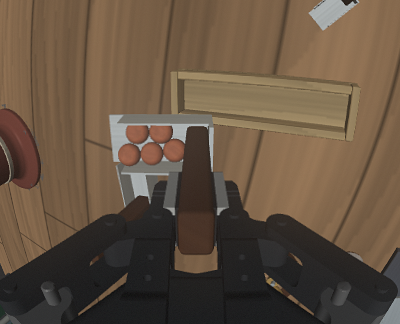

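Five beads lie at the heel, none on the bench. That was my twelfth picture, so from here I check numerically. Carry to above the flask, and cross-check the flask position with masks in other views.

```bash
cat > chk.py <<'E'
from h import *
import pickle
D=pickle.load(open("D.pkl","rb"))
def gm(im):
    i=im.astype(int); M=((i[:,:,1]-i[:,:,0]>15)&(i[:,:,1]-i[:,:,2]>5)).astype(np.uint8)
    n,l,s,c=cv2.connectedComponentsWithStats(M); return l,s,c
def pin(m,P):
    W=np.array(m["world_to_cam"]); c=W[:3,:3]@P+W[:3,3]; return np.array([m["cx"]+m["fx"]*c[0]/-c[2],m["cy"]-m["fy"]*c[1]/-c[2]])
def outline(f,m,F):
    pts=[]
    for h,rad in [(118,30),(66,30),(0,21.5)]+[(36+42*np.sin(a),42*np.cos(a)) for a in np.linspace(-1,.75,8)]:
        for t in np.linspace(0,2*np.pi,72): pts.append(f(m,F+np.array([rad*np.cos(t),rad*np.sin(t),h])))
    return np.array(pts)
ms={"top":viewer.camera_model("top")}
for n,f,m,im in (("w_flask",wpix,*D["flask"]),("w_cradle",wpix,*D["cradle"]),("top",pin,ms["top"],np.load("top.npy"))):
    l,s,c=gm(im); e=outline(f,m,FL); ce=e.mean(0)
    i=min((i for i in range(1,len(s)) if s[i,4]>60),key=lambda i:np.hypot(*(c[i]-ce)))
    x,y,w,h,_=s[i]; print(n,"mask",x,y,x+w-1,y+h-1,"pred",e.min(0).round(1),e.max(0).round(1))
E
python3 chk.py
python3 - <<'E'
from h import *
psi=1.4
d=R.from_euler("z",psi).as_matrix()[:,0]
r.move_straight(*spose(FL+25*d+[0,0,215],.38,psi,LIP),vel=130); st(); print(np.round(monitor.sense()["joint_pos"],2))
f=lambda q: None if q is None else np.round(q,2)
print(f(solver.inverse_kinematics(*spose(FL+8*d+[0,0,120],-.7,psi,LIP))))
m=viewer.camera_model("wrist"); im=viewer.get_image("wrist"); save(im,"carry")
h=cv2.cvtColor(im,cv2.COLOR_RGB2HSV); M=((h[:,:,0]<10)&(h[:,:,1]>130)&(h[:,:,2]>110)).astype(np.uint8)
n,l,s,c=cv2.connectedComponentsWithStats(M); print([(c[i].round(0).tolist(),int(s[i,4])) for i in range(1,n) if s[i,4]>30])
E
```

```text
w_flask mask 225 132 295 218 pred [223.8 129.3] [296.3 218.8]
w_cradle mask 389 214 434 261 pred [385.8 209.6] [461.9 289.5]
top mask 313 182 344 209 pred [312.3 180.8] [345.3 210.7]
t 22.62 p [ 555.7 -161.5  272.9] rot [-0.259 -3.043  0.585] F [ 0.8  0.3 -1.8] op 14.9
[ 0.45  0.56 -0.63  1.62  0.72  1.27  0.98]
[ 1.17  0.92 -0.96  1.38  0.03  1.29  1.78]
[([192.0, 193.0], 121), ([217.0, 193.0], 120), ([230.0, 211.0], 168), ([185.0, 216.0], 158), ([207.0, 214.0], 159)]
```

```bash
cat > pour.py <<'E'
from h import *
psi=1.4; d=R.from_euler("z",psi).as_matrix()[:,0]
def pr(off,z,pitch,vel):
    r.move_straight(*spose(FL+off*d+[0,0,z],pitch,psi,LIP),vel=vel)
def beads():
    im=viewer.get_image("wrist"); h=cv2.cvtColor(im,cv2.COLOR_RGB2HSV); M=((h[:,:,0]<10)&(h[:,:,1]>130)&(h[:,:,2]>110)).astype(np.uint8)
    n,l,s,c=cv2.connectedComponentsWithStats(M); print([(c[i].round(0).tolist(),int(s[i,4])) for i in range(1,n) if s[i,4]>20]); return im
E
python3 - <<'E'
from pour import *
pr(8,150,.30,80); beads()
pr(8,125,.06,60); st(); beads()
for z,p in ((124,-.12),(123,-.3),(122,-.5),(121,-.75)):
    pr(8,z,p,50); s=st()
    save(beads(),f"p{int(-p*100)}")
r.wait(.5); save(beads(),"p_end"); save(viewer.get_image("top"),"ptop")
E
```

```text
[([193.0, 193.0], 125), ([217.0, 193.0], 119), ([230.0, 211.0], 149), ([207.0, 215.0], 164), ([185.0, 216.0], 157)]
t 24.11 p [ 548.6 -202.3  210.8] rot [-0.27  -3.124  0.094] F [ 0.4  0.1 -0. ] op 14.6
[([185.0, 193.0], 136), ([210.0, 193.0], 118), ([174.0, 212.0], 188), ([197.0, 212.0], 156), ([224.0, 212.0], 142)]
t 24.71 p [ 546.2 -216.2  221.7] rot [0.263 3.115 0.187] F [-0.4  0.5 -0.3] op 15.0
[([152.0, 188.0], 251), ([175.0, 187.0], 29), ([178.0, 196.0], 67), ([164.0, 210.0], 182)]
t 25.31 p [ 543.  -234.6  229.5] rot [0.26  3.071 0.465] F [ 0.4  0.6 -1.2] op 14.9
[([146.0, 179.0], 100), ([161.0, 181.0], 50), ([508.0, 193.0], 26)]
t 25.96 p [ 539.3 -256.2  234.4] rot [0.253 2.993 0.765] F [-0.1  0.4 -1. ] op 14.4
[([461.0, 172.0], 45), ([153.0, 168.0], 44), ([130.0, 184.0], 61), ([144.0, 183.0], 94)]
t 26.73 p [ 534.7 -284.1  234.7] rot [0.241 2.856 1.125] F [ 0.2  0.6 -0.5] op 14.8
[([400.0, 158.0], 44)]
[([401.0, 157.0], 43)]
```

All beads left the pan (the remaining blob at (400,158) is a static background item). Put the scoop down on the free bench at about (440,-140), then inspect the flask.

Run:
```python
from pour import *
pr(12,150,-.6,100); pr(20,190,0,120)
B=np.array([440,-140,0.])
r.move_straight(*spose(B+[0,0,70],0,psi),vel=150)
r.move_straight(*spose(B+[0,0,6],0,psi),vel=100); st()
for z in (4,2.5,1.5,.5,-.5,-1.5,-2.5,-3.5):
    r.move_straight(*spose(B+[0,0,z],0,psi),vel=20); s=monitor.sense(); print(z,np.round(s["contact_force"],1))
    if s["contact_force"][2]>4: break
ungrasp(); s=st()
r.move_straight(np.array(s["eef_pos"])+[0,0,120],vel=150)
# look at flask
oc=np.array([81.2,.2,-129.1]); ac=np.array([-.318,0,.948])
yw=1.4-np.pi  # candidate view yaw
o=None
for dy in np.arange(-3.1,3.2,.4):
    Rd=down(dy); a=Rd@ac; c=Rd@oc; z=260; hit=c+a*((z+c[2]-118)/-a[2]); P=np.array([FL[0]-hit[0],FL[1]-hit[1],z]); q=solver.inverse_kinematics(P,R.from_matrix(Rd).as_rotvec())
    if q is not None:
        k=np.abs(np.array(q)-monitor.sense()["joint_pos"]).max()
        if o is None or k<o[0]: o=(k,P,R.from_matrix(Rd).as_rotvec(),dy)
print(o[0],o[3]); r.movep(o[1],o[2]); st()
m=viewer.camera_model("wrist"); im=viewer.get_image("wrist"); np.savez("fl2.npz",im=im,W=m["world_to_cam"]); save(im,"fl2")
import pickle; pickle.dump((m,im),open("fl2.pkl","wb"))
g=ortho(m,im,FL,0,118,64,64,1.0)
for nme in ("top","scene"): np.save(nme+"2.npy",viewer.get_image(nme))
h=cv2.cvtColor(im,cv2.COLOR_RGB2HSV); M=((h[:,:,0]<12)&(h[:,:,1]>120)&(h[:,:,2]>100)).astype(np.uint8)
n,l,s,c=cv2.connectedComponentsWithStats(M); print([(c[i].round(0).tolist(),int(s[i,4])) for i in range(1,n) if s[i,4]>20])
print("rim px",wpix(m,FL+[0,0,118]))
for v in range(-24,25,6): print([tuple(int(x) for x in im[int(round(wpix(m,FL+[u,v,118])[1])),int(round(wpix(m,FL+[u,v,118])[0]))]) for u in range(-24,25,6)])
```

```text
t 30.77 p [ 444.6 -116.2   96.3] rot [0.268 3.129 0.   ] F [ 0.6  0.4 -0.5] op 14.8
4 [ 0.4  0.1 -1.1]
2.5 [-0.1 -0.2 -1.7]
1.5 [0.4 0.5 0. ]
0.5 [-0.2 -0.   0.2]
-0.5 [-0.7  1.3  6.4]
t 32.71 p [ 444.1 -116.4   89.5] rot [-0.268 -3.13  -0.   ] F [-0.8 -0.1 -0.6] op 85.5
0.4293583060868318 0.899999999999999
t 34.43 p [ 526.5 -274.5  258.8] rot [-1.028 -2.965 -0.003] F [ 0.2  0.3 -0.3] op 85.8
[([238.0, 170.0], 68), ([261.0, 174.0], 118), ([247.0, 178.0], 122)]
rim px [250.59517687 190.80584436]
[(94, 77, 57), (77, 104, 70), (59, 73, 51), (61, 73, 50), (63, 75, 53), (61, 73, 50), (95, 133, 93), (113, 108, 76), (146, 116, 85)]
[(54, 56, 40), (54, 64, 44), (54, 69, 48), (54, 68, 47), (61, 76, 52), (63, 74, 53), (62, 72, 51), (60, 69, 49), (113, 109, 76)]
[(63, 88, 60), (64, 89, 59), (65, 88, 59), (61, 78, 54), (54, 63, 44), (61, 72, 51), (59, 67, 48), (58, 66, 47), (86, 124, 84)]
[(70, 102, 68), (74, 107, 71), (73, 104, 68), (69, 95, 64), (65, 86, 59), (51, 61, 42), (58, 65, 46), (56, 63, 44), (55, 59, 42)]
[(151, 93, 68), (76, 118, 78), (135, 84, 61), (71, 105, 70), (69, 92, 63), (62, 79, 56), (53, 61, 44), (56, 59, 43), (54, 57, 41)]
[(152, 97, 73), (120, 76, 55), (153, 97, 74), (72, 93, 63), (70, 97, 66), (60, 79, 52), (48, 53, 36), (55, 59, 42), (53, 53, 38)]
[(77, 86, 57), (76, 112, 75), (66, 95, 63), (113, 70, 52), (69, 96, 64), (63, 82, 55), (47, 51, 36), (53, 55, 39), (73, 100, 66)]
[(55, 63, 43), (77, 113, 75), (132, 81, 60), (153, 98, 73), (63, 92, 62), (59, 77, 51), (50, 54, 39), (51, 50, 36), (90, 98, 68)]
[(59, 83, 56), (55, 64, 45), (71, 112, 73), (64, 93, 64), (65, 84, 58), (52, 59, 43), (73, 108, 72), (148, 113, 84), (146, 115, 85)]
```

Run:
```python
from chk import *
m,im=pickle.load(open("fl2.pkl","rb"))
l,s,c=gm(im); e=outline(wpix,m,FL); i=max(range(1,len(s)),key=lambda i:s[i,4] if np.hypot(*(c[i]-e.mean(0)))<60 else 0)
x,y,w,h,_=s[i]; print("mask",x,y,x+w-1,y+h-1,"pred",e.min(0).round(1),e.max(0).round(1))
ii=im.astype(int); M=(((ii[:,:,0]-ii[:,:,1])>25)&(ii[:,:,0]-ii[:,:,2]>40)).astype(np.uint8)
M[:y]=0;M[y+h:]=0;M[:,:x]=0;M[:,x+w:]=0
for row in range(158,202): print(row,"".join("#" if M[row,k] else "." for k in range(215,290)))
def terra(n):
    b=np.load(n); h=cv2.cvtColor(b,cv2.COLOR_RGB2HSV); M=((h[:,:,0]<9)&(h[:,:,1]>135)&(h[:,:,2]>110)).astype(np.uint8)
    k,l,s,c=cv2.connectedComponentsWithStats(M); return [(c[i].round().astype(int).tolist(),int(s[i,4])) for i in range(1,k) if s[i,4]>5]
for n in ("top.npy","top2.npy","scene.npy","scene2.npy"): print(n,terra(n))
```

```text
w_flask mask 225 132 295 218 pred [223.8 129.3] [296.3 218.8]
w_cradle mask 389 214 434 261 pred [385.8 209.6] [461.9 289.5]
top mask 313 182 344 209 pred [312.3 180.8] [345.3 210.7]
mask 220 136 284 218 pred [216.6 134.8] [284.8 219.2]
158 .....................................................................#.....
159 .....................................................................#.....
160 ...........................................................................
161 ...........................................................................
162 ...........................................................................
163 ...........................................................................
164 .................................#####.....................................
165 .............................########......................................
166 .........................###....##.........................................
167 .......................######..............................................
168 .....................########................#.............
[... 3169 characters left out ...]
 7), ([440, 357], 6), ([449, 359], 16), ([246, 363], 27), ([445, 362], 14), ([419, 363], 15), ([232, 368], 11), ([246, 372], 19), ([220, 371], 22), ([254, 374], 19), ([197, 380], 8), ([209, 380], 17), ([257, 380], 41)]
scene.npy [([344, 2], 63), ([362, 33], 715), ([193, 10], 24), ([385, 67], 344), ([232, 75], 132), ([379, 107], 27), ([372, 154], 697), ([360, 238], 33), ([370, 237], 15), ([366, 243], 15), ([354, 249], 13), ([372, 379], 207), ([401, 383], 11)]
scene2.npy [([197, 1], 55), ([347, 4], 96), ([183, 6], 6), ([365, 35], 575), ([195, 25], 50), ([206, 50], 42), ([385, 68], 227), ([232, 75], 134), ([364, 95], 16), ([383, 108], 42), ([372, 154], 697), ([372, 379], 209), ([401, 383], 11)]
```

At least four beads are visible inside the flask, and it has not moved. Next, grasp the neck.

Run:
```python
from h import *
q0=np.array(monitor.sense()["joint_pos"]); best=None
for dy in np.arange(-3.1,3.2,.2):
    o=R.from_matrix(down(dy)).as_rotvec()
    a=solver.inverse_kinematics(FL+[0,0,90],o); b=solver.inverse_kinematics(RG+[0,0,135],o)
    if a is None or b is None: continue
    k=max(np.abs(np.array(a)-q0).max(),np.abs(np.array(b)-a).max())
    if best is None or k<best[0]: best=(k,dy,a,b)
print(best[1],np.round(best[2],2),np.round(best[3],2)); o=R.from_matrix(down(best[1])).as_rotvec(); np.save("fo.npy",o)
r.movep(FL+[0,0,190],o); r.move_straight(FL+[0,0,90],o,vel=100); st()
grab(60); s=st()
r.move_straight(np.array(s["eef_pos"])+[0,0,30],o,vel=60); st()
r.move_straight(FL+[0,0,225],o,vel=120); r.move_straight(RG+[0,0,225],o,vel=140); st()
m=viewer.camera_model("wrist"); im=viewer.get_image("wrist"); import pickle; pickle.dump((m,im),open("fl3.pkl","wb")); np.save("scene3.npy",viewer.get_image("scene"))
```

```text
1.500000000000004 [ 0.86  0.83 -0.7   1.7   0.67  0.87  1.36] [ 0.45  0.76 -0.73  1.7   0.61  0.93  0.97]
t 36.25 p [ 535.4 -282.8   90.7] rot [ 1.110e-01  3.138e+00 -1.000e-03] F [-0.3 -0.   0.8] op 85.8
t 36.62 p [ 535.6 -282.6   91. ] rot [ 1.110e-01  3.138e+00 -1.000e-03] F [0.8 0.5 4. ] op 58.5
t 37.28 p [ 535.3 -282.7  121. ] rot [-0.111 -3.139  0.   ] F [ 0.1  0.8 -3.3] op 58.6
t 40.27 p [593.6 -36.3 224.8] rot [-1.140e-01 -3.139e+00  1.000e-03] F [ 0.2 -0.4 -3.4] op 58.7
```

Run:
```python
from h import *
o=np.load("fo.npy"); r.move_straight(RG+[0,0,165],o,vel=80)
for z in (160,157,155,153,151,149,147):
    r.move_straight(RG+[0,0,z],o,vel=40); s=monitor.sense(); print(z,np.round(s["eef_pos"],1),np.round(s["contact_force"],1),np.round(s["torque"],2))
    if s["contact_force"][2]>4: break
```

```text
160 [593.6 -35.2 159.9] [-0.1 -0.4 -2.8] [ 0.02  0.05 -0.04]
157 [593.5 -35.2 156.8] [-0.3  0.4 -3.8] [ 0.05 -0.02  0.03]
155 [593.6 -35.1 154.9] [-0.9 -0.5 -3.9] [-0.06 -0.02  0.01]
153 [593.6 -35.2 152.9] [-1.1 -0.2 -3.4] [ 0.04 -0.01 -0.01]
151 [593.6 -35.1 150.8] [ 0.3  0.5 -3.2] [-0.04 -0.02 -0.  ]
149 [594.1 -34.9 149.4] [ 0.4  0.4 -2. ] [-0.04 -0.04 -0.1 ]
147 [594.1 -34.9 147.6] [-1.4 -0.6  2.5] [-0.03  0.1  -0.01]
```

Contact at the predicted height with negligible side force. Press to the stop.

Run:
```python
from h import *
o=np.load("fo.npy")
for z in (144,141,138,136,134,132,130,128,126,124,122,120):
    r.move_straight(RG+[0,0,z],o,vel=40); s=monitor.sense(); print(z,np.round(s["eef_pos"],1),np.round(s["contact_force"],1),np.round(s["torque"],2))
    if s["contact_force"][2]>19: break
st(); r.wait(.5); st()
```

```text
144 [594.1 -34.9 144.3] [-1.2  0.2  3.6] [-0.05  0.04 -0.06]
141 [594.1 -34.9 141.4] [-0.9 -0.1  6. ] [-0.06  0.14 -0.04]
138 [594.1 -34.9 138.6] [-0.7  0.2  7.1] [-0.03  0.16 -0.07]
136 [594.2 -34.9 136.8] [-1.   0.6  6.8] [ 0.01  0.21 -0.03]
134 [594.2 -34.9 134.9] [-2.2  0.2  8. ] [-0.08  0.29 -0.02]
132 [594.2 -34.9 133.2] [-1.6 -0.7  8.6] [-0.13  0.35 -0.02]
130 [594.4 -34.7 132.8] [-3.6 -0.7 15.8] [-0.14  0.88 -0.07]
128 [594.6 -34.7 132.6] [-6.3 -1.6 25.1] [-0.41  1.46 -0.01]
t 45.04 p [594.6 -34.7 132.6] rot [ 1.120e-01  3.136e+00 -3.000e-03] F [-6.3 -1.6 25.1] op 58.7
t 45.54 p [594.6 -34.7 132.6] rot [ 1.120e-01  3.136e+00 -3.000e-03] F [-5.9 -1.  24.7] op 58.5
```

Run:
```python
from h import *
o=np.load("fo.npy"); r.move_straight(RG+[0.6,.3,129.3],o,vel=20); r.wait(.4); s=st(); print(np.linalg.norm(s["qvel"]))
a=np.load("scene.npy").astype(int); b=viewer.get_image("scene").astype(int)
for n,(x0,y0,x1,y1) in {"pot":(232,236,260,272),"mould":(140,132,195,176)}.items(): print(n,"mean abs diff",np.abs(a[y0:y1,x0:x1]-b[y0:y1,x0:x1]).mean().round(2))
# flask position in scene: green mask vs predicted
W=viewer.camera_model("scene"); i=b; M=((i[:,:,1]-i[:,:,0]>15)&(i[:,:,1]-i[:,:,2]>5)).astype(np.uint8); M[:120]=0
n,l,st_,c=cv2.connectedComponentsWithStats(M); print([(c[k].round(0).tolist(),st_[k].tolist()) for k in range(1,n) if st_[k,4]>60])
w=np.array(W["world_to_cam"]); 
for P in (RG+[0,0,43+36],RG+[0,0,43+118]):
    q=w[:3,:3]@P+w[:3,3]; print(W["cx"]+W["fx"]*q[0]/-q[2],W["cy"]-W["fy"]*q[1]/-q[2])
```

```text
t 46.19 p [594.6 -34.7 132.7] rot [ 1.120e-01  3.138e+00 -3.000e-03] F [-5.4 -1.5 20.1] op 58.2
0.0016812426288178631
pot mean abs diff 4.64
mould mean abs diff 4.36
[([256.0, 201.0], [243, 177, 29, 45, 876])]
256.2697140929414 206.0731978498323
256.51820637485724 181.60094530936664
```

```bash
python3 -c "
from h import *
job.close_job()"
```

```text
the job is handed in; nothing more can be done
```

The job is handed in. I poured the beads into the flask with the scoop and stood the scoop on the bench near (440, -140). The flask is seated upright in the brass ring and still held down by its neck, at 46 s of the 72 s allowed.

**What the last checks showed**
- **Beads:** All five were on the scoop before the pour, and none showed on it afterwards. The wrist picture shows three beads clearly in the flask and probably a fourth. I never located the fifth. A small unexplained blob of bead colour, at (356,191) in the top view, was not followed up.
- **Press:** The ring touched at the predicted height and travelled about 16.5 mm. The force then rose sharply, from 8.6 to 25 N over the last 0.6 mm, so it is against its bottom stop. I eased off to about 20 N, with about 5 N sideways. The tool stayed vertical, and the flask sits where predicted in the scene camera.
- **Gum pot and mould:** I did not go near either. The image difference against the start picture was small, about 4.5 grey levels. I took that as noise or shadow and did not check further.

**What did not go to plan**
- **First push:** It stalled with two beads still against the wall because the arm flexed. A second, level push got all five onto the pan. In between, a lean-back pressed the scoop onto the trough floor with about 54 N.
- **Pictures:** I used all 12 by the time the scoop was lifted, against about 8 planned, so every check after that was numerical.

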